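# Sort sealed sample tins by weight

## Robot

A 6-joint arm with a two-finger parallel gripper is mounted at the origin on the work surface. World frame = base frame: x ahead of the robot, y to its left, z up, the work surface at z = 0. Lengths are in mm, angles in rad, forces in N, time in s.
With the tool pointing down it reaches from about 300 to 775 mm from the base axis. Payload 14.6 kg.
Tool frame: the origin (TCP) lies at the very end of the fingers, on their centre line; the grasp point (between the pads) lies 19 mm behind it; z points along the fingers, y is the line along which they close (so a half turn about z gives the same grasp; the last joint's range is limited). The gripper opens to 94 mm and grips with 3 to 60 N. Pads are 16 mm wide; open, the fingers measure 119 mm over their backs; the gripper's body (75 mm by 177 mm) begins 78 mm behind the grasp point.
Start: joints at [-1.3, 0.3, 1.521, -0, 1.321, -0.067], TCP at [182.269, -518.91, 205.446] pointing down, gripper open.
Joint ranges: [-3.03, 3.03], [-0.79, 2.21], [0.23, 2.52], [-1.04, 4.18], [0, 3.07], [-2.55, 2.55]. Speed limits (rad/s): [2.22, 2.22, 2.57, 3.14, 3.14, 3.14].

## Interface

Orientations are given as [roll, pitch, yaw] about the fixed x, y, z axes, in that order (R = Rz(yaw) Ry(pitch) Rx(roll)).
In Python, from cell import manip gives the robot as it stands.
- The arm moves only by the tool servo_tool, never from a script. Its argument "motion" is a list that holds one entry, the list of rows, each a list of 7 numbers: the shift along the world's x, y, z as a fraction of full scale, then the turn, a rotation vector about the world's x, y, z as a fraction of full scale, then the closure, from 0 (fully open) to 1 (shut). In form: [[[x, y, z, rx, ry, rz, gripper], ...]]. A call has 1 to 10 rows; each row is the pose to reach, as a shift and turn from the pose commanded when the call began, turning the shorter way round; what a row does not reach only later rows make up. Full scale, the value 1, is 0.5 m for a shift and pi rad for a turn. A row lasts 1/10 s, in which the tool goes at most 50 mm and 8.59 degrees, less where a joint would pass 70% of its speed; a pose out of reach is approached as far as the arm can. A call with a number of a shift or a turn outside -1 to 1 is refused whole. A call with a gripper value outside its range is refused whole. The fingers move at their own pace and stop on an object; "newtons" is the grip in N (left out, the last holds). Time passes only in rows, so rows that repeat a pose let the fingers close. It gives the time, the measured TCP pose, the force, the opening and the grip force at its end, in the units of the state.
- manip.read_state(): the state, without advancing time (a new reading comes with each control period).
- manip.camera(name): name is "scene" or "top" or "wrist"; returns a dict with "frame" (400x640x3 uint8, red, green, blue), "range_z" (400x640 float32, mm along the optical axis (not along the pixel's ray), 0 where there is no reading), "vfov" (degrees; the focal length in pixels is half the picture's height over the tangent of half this angle, whatever the lens; pixels are square), "cx", "cy" (the principal point, pixels), "k1" (the pictures are not rectified: a ray, as slopes to the right and down, at radius r is drawn at 1 + k1 r^2 times it, then the intrinsics apply), "cam_to_world" (4x4, takes a point from camera to world coordinates). Camera axes: x right, y down, z forward; pixel columns grow to the right and rows downward; lengths in mm; the calibration is good to about 2 mm. A picture is of the moment at which its call begins.
- manip.sign_off(): hands the job in; it is judged then, once.
The state is a dict: "clock": time; "joints": joint angles; "qd": joint speeds; "effort": joint torques, N m; "eef_pos": TCP position; "eef_rot": TCP orientation; "wrist_force": force on the tool from outside, world axes, zero at the start; "moment": the same for the moment, N m; "finger_gap": finger opening in mm; "finger_force": force on a finger pad.
Only numpy, scipy, OpenCV 4.12 (cv2) and the standard library are available. Lean on these libraries where they do the work, as an engineer would, in place of code of your own. Each camera call takes 0.05 s, during which the arm holds its last target. There are 200 camera calls.

## Task

Two identical sealed aluminium sample tins stand on the lab bench; either, both or none of them may be full, and only the weight felt in lifting tells. Lift each tin and stand it upright in the rectangular steel tray if it is full, or in the round steel tray if it is empty, setting it down gently without dropping it or knocking it over.

Things in the scene. Friction and masses are not known exactly. Their poses are not given: they have to be found in the camera images.
- tin_a_center (a point): sealed plain aluminium tin, flat darker screw cap, upright round cylinder 50 mm in diameter, 70 mm tall, standing on the bench. Full (brass sample inside) it weighs 300 to 375 g (3 to 3.7 N), empty 70 g (0.7 N); contents drawn anew at each start, whatever its name. Point: the tin's centre, on its axis 35 mm above its underside; z up, yaw does not matter
- tin_b_center (a point): the other tin, the same in size, look and possible weights as tin_a; its centre, on its axis 35 mm above its underside; z is its axis, up
- tray_full: tray for full tins: open rectangular stainless steel tray fixed to the bench, 200 mm along its x, 140 mm along its y, rim 12 mm high, walls and floor 3 mm thick, room for both tins side by side along its x. Origin: centre of its underside, on the bench; z up; may lie left or right of the tins
- tray_empty: tray for empty tins: open round stainless steel tray fixed to the bench, 190 mm in outer diameter, rim 12 mm high, wall and floor 3 mm thick, room for both tins side by side. Origin: centre of its underside, on the bench; z up; lies on the other side from the rectangular tray

How it is judged:
By the outcome, as a careful person would: the job done as asked, in the order asked, and still so for the second after the job is handed in, with the robot touching nothing.
It also fails if it takes over 54 s, if anything falls off the work surface, if the arm or the gripper's body presses on something with over 40 N, if the wrist force passes 120 N, or if a joint passes its speed limit or range.

## Working session

There is one attempt and no reset: what is moved stays moved. The work goes in short steps, Python scripts to look and compute and a tool call to move; the robot and the scene stay as the last step left them, time stands still between calls to the robot, and variables do not carry over. Pictures are saved under pics/ and viewed, at most 10 in all, crops included, and the job is handed in when it is done.

Besides the shell and the picture viewer there is one more tool, called after "Request:" as a command line: name --argument value ..., lists and objects as JSON in quotes. servo_tool: Moves the arm, as the interface text tells. Its arguments: {"type":"object","properties":{"motion":{"type":"array"},"newtons":{"type":"number"}},"required":["motion"]}

```bash
mkdir -p pics
cat > h.py <<'E'
import numpy as np, cv2
from cell import manip
def cam(n):
    c=manip.camera(n); f=c["frame"].shape[0]/2/np.tan(np.radians(c["vfov"])/2)
    c["K"]=np.array([[f,0,c["cx"]],[0,f,c["cy"]],[0,0,1.]]); c["D"]=np.array([c["k1"],0,0,0.]); return c
def rays(c,uv):
    p=cv2.undistortPoints(np.array(uv,float).reshape(-1,1,2),c["K"],c["D"])[:,0]
    T=np.array(c["cam_to_world"]); return T[:3,3],np.c_[p,np.ones(len(p))]@T[:3,:3].T
def plane(c,uv,z):
    o,d=rays(c,uv); return o+d*((z-o[2])/d[:,2])[:,None]
def cloud(c):
    h,w=c["range_z"].shape; u,v=np.meshgrid(np.arange(w),np.arange(h))
    o,d=rays(c,np.c_[u.ravel(),v.ravel()]); return (o+d*c["range_z"].reshape(-1,1)).reshape(h,w,3)
E
python3 - <<'E'
from h import *
s=manip.read_state();print(s)
for n in("top","scene"):
    c=cam(n);cv2.imwrite(f"pics/{n}0.png",c["frame"][:,:,::-1])
    P=cloud(c);np.save(n+".npy",P);print(n,c["cam_to_world"],c["vfov"],c["k1"])
    z=P[...,2];ok=c["range_z"]>0
    for lo,hi in((55,85),(8,18)):
        m=((z>lo)&(z<hi)&ok).astype(np.uint8)
        k,l,st,ce=cv2.connectedComponentsWithStats(m)
        for i in range(1,k):
            if st[i,4]>60: q=P[l==i];print(lo,st[i],q.mean(0).round(),q.min(0).round(),q.max(0).round())
E
```

```text
{'clock': 0.0, 'joints': array([-1.29959608e+00,  3.00465481e-01,  1.52159537e+00, -2.52232809e-05,
        1.32069654e+00, -6.65890324e-02]), 'qd': array([-0.00011795, -0.00172605,  0.00039527,  0.00156426,  0.00144335,
        0.00050217]), 'effort': array([ 6.62401508e-04, -5.31803763e+01, -3.52739775e+01,  7.08385091e-02,
        2.43275869e-02, -9.21829610e-05]), 'eef_pos': array([ 182.19571634, -518.6611007 ,  204.88336868]), 'eef_rot': array([-3.14042887e+00, -5.31241647e-05,  3.37795503e-01]), 'wrist_force': array([-0.16985882, -0.36324889,  0.3274221 ]), 'moment': array([ 0.0224155 ,  0.01458954, -0.01819992]), 'finger_force': 0.0, 'finger_gap': 94.00379932602966}
top [[ 1.84528691e-02 -9.87365279e-01  1.57382645e-01  3.85679328e+02]
 [-9.99075230e-01 -2.43231496e-02 -3.54551730e-02  7.83737144e+00]
 [ 3.88352484e-02 -1.56582853e-01 -9.86901025e-01  8.28346282e+02]
 [ 0.00000000e+00  0.00000000e+00  0.00000000e+00  1.00000000e+00]] 57.27969117020159 0.007385240408074453
55 [534  68  28  26 512] [ 793. -537.   73.] [ 771. -567.   55.] [ 823. -516.   80.]
55 [201  85  30  29 6
[... 4156 characters left out ...]
.  14.]
8 [ 18 194  22  18  92] [ 732. -590.   13.] [ 703. -604.    8.] [ 750. -581.   18.]
8 [365 199  24  15  75] [484. 100.  13.] [465.  72.   8.] [492. 122.  18.]
8 [274 210  23  10  64] [569. -69.  13.] [550. -95.   8.] [577. -53.  18.]
8 [625 225  15  95 849] [458. 606.  11.] [338. 581.   8.] [560. 629.  18.]
8 [ 13 228  26  21 101] [ 805. -521.   13.] [ 775. -545.    8.] [ 825. -514.   18.]
8 [230 281  37  21  97] [756. -59.  13.] [719. -98.   8.] [768. -41.  18.]
8 [318 291  26   9  72] [702.  75.  13.] [697.  55.   8.] [716.  98.  18.]
8 [378 338  40  20  92] [765. 205.  13.] [749. 174.   8.] [771. 240.  18.]
8 [515 366  41  34 369] [740. 424.  15.] [719. 397.   8.] [757. 457.  18.]
```

View pics/top0.png

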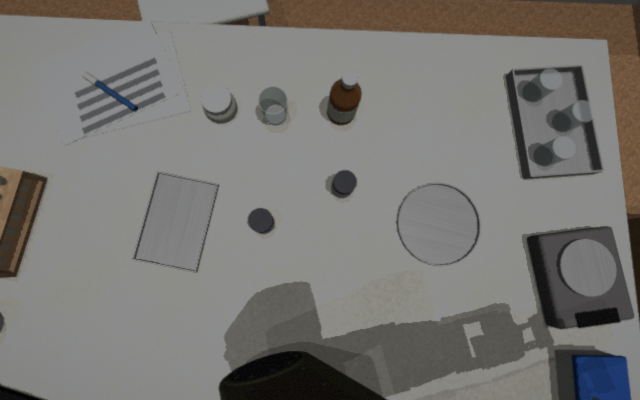

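View pics/scene0.png

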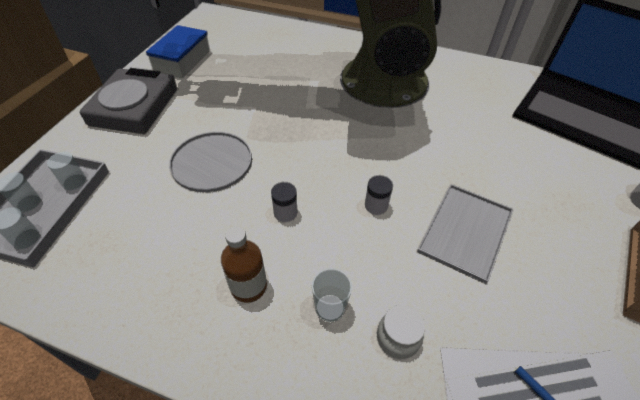

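The top view shows dark-capped tins at (261,221) and (344,183), the rectangular tray at about (177,221) and the round tray at (438,224). The scene view agrees, with tins at (378,193) and (285,200). That puts the tins near (466,97) and (551,-77), the rectangular tray near (468,290) and the round tray near (475,-302). I'll go above tin B for a closer look.

Request:
servo_tool --motion '[[[0.738, 0.882, 0, 0, 0, -0.1076, 0], [0.738, 0.882, 0, 0, 0, -0.1076, 0], [0.738, 0.882, 0, 0, 0, -0.1076, 0], [0.738, 0.882, 0, 0, 0, -0.1076, 0], [0.738, 0.882, 0, 0, 0, -0.1076, 0], [0.738, 0.882, 0, 0, 0, -0.1076, 0], [0.738, 0.882, 0, 0, 0, -0.1076, 0], [0.738, 0.882, 0, 0, 0, -0.1076, 0], [0.738, 0.882, 0, 0, 0, -0.1076, 0], [0.738, 0.882, 0, 0, 0, -0.1076, 0]]]' --newtons 20

```text
clock: 1.1
eef_pos: [500.7, -137.5, 205.3]
eef_rot: [-3.142, 0.0, -0.0]
wrist_force: [0.7, -0.5, 0.6]
finger_gap: 93.9
finger_force: 0.0
```

Request:
servo_tool --motion '[[[0.096, 0.117, 0, 0, 0, 0, 0], [0.096, 0.117, 0, 0, 0, 0, 0], [0.096, 0.117, 0, 0, 0, 0, 0], [0.096, 0.117, 0, 0, 0, 0, 0], [0.096, 0.117, 0, 0, 0, 0, 0]]]'

```text
clock: 1.6
eef_pos: [547.3, -81.8, 205.4]
eef_rot: [3.142, 0.0, -0.001]
wrist_force: [-0.5, -0.6, -0.4]
finger_gap: 94.1
finger_force: 0.0
```

```bash
cat > look.py <<'E'
from h import *
import sys
s=manip.read_state();print(s["eef_pos"],s["eef_rot"],s["wrist_force"])
c=cam("wrist");cv2.imwrite(f"pics/{sys.argv[1]}.png",c["frame"][:,:,::-1])
P=cloud(c);z=P[...,2];m=((z>55)&(z<85)&(c["range_z"]>0)).astype(np.uint8)
k,l,st,ce=cv2.connectedComponentsWithStats(m)
for i in range(1,k):
    if st[i,4]>300: q=P[l==i];print(st[i],q.mean(0).round(1),q.min(0).round(),q.max(0).round())
# dark cap by colour, cast onto z=70
g=cv2.cvtColor(c["frame"],cv2.COLOR_RGB2GRAY)
for f in cv2.findContours(((g<70)&(m>0)).astype(np.uint8),cv2.RETR_EXTERNAL,cv2.CHAIN_APPROX_NONE)[0]:
    if len(f)>60:
        (u,v),r=cv2.minEnclosingCircle(f);print("cap",u,v,r,plane(c,[(u,v)],70).round(1))
print(np.array(c["cam_to_world"]).round(3))
E
python3 look.py w1
```

```text
[547.25017306 -81.79046968 205.35031136] [ 3.14156690e+00  4.40587828e-04 -1.20507138e-03] [-0.45118797 -0.57189911 -0.40081299]
[   0    0   53   43 1941] [717.1 199.7  59.8] [697. 173.  55.] [735. 229.  63.]
[ 92   0  43  43 831] [710.6 104.6  71.8] [688.  78.  55.] [730. 112.  85.]
[128   0  50  47 801] [702.5  57.2  72.6] [687.  47.  55.] [729.  85.  85.]
[273   4  71  33 547] [701.7 -76.4  71.8] [ 696. -107.   55.] [721. -45.  85.]
[ 288  164   50   50 1933] [549.7 -78.3  70.2] [ 523. -104.   55.] [573. -53.  73.]
[ 135  238   50   47 1725] [466.2  94.1  69. ] [438.  72.  55.] [489. 123.  73.]
cap 159.5 260.5 24.545974731445312 [[467.2  93.2  70. ]]
cap 312.28289794921875 187.65789794921875 24.62437629699707 [[550.6 -78.2  70. ]]
cap 308.0 12.5 32.09760665893555 [[712.7 -75.1  70. ]]
cap 40.0 20.5 22.38871192932129 [[712.3 175.1  70. ]]
[[-2.00000e-03 -9.59000e-01 -2.84000e-01  6.29224e+02]
 [-1.00000e+00  2.00000e-03  1.00000e-03 -8.15620e+01]
 [-0.00000e+00  2.84000e-01 -9.59000e-01  3.84619e+02]
 [ 0.00000e+00  0.00000e+00  0.00000e+00  1.00000e+00]]
```

View pics/w1.png

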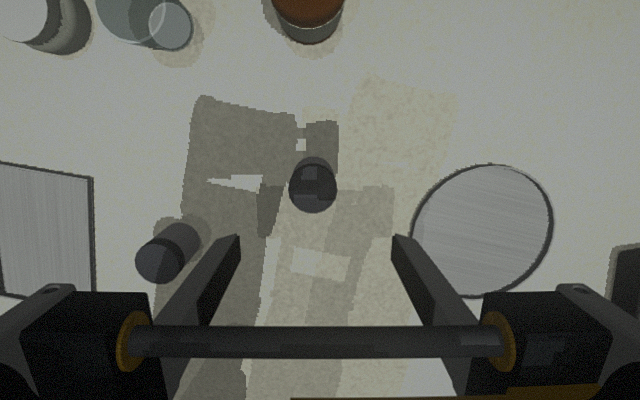

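The wrist view shows tin B's cap at (312,188) between the fingers and tin A's at (159,260). That gives B at (550,-78) and A at (467,94). I'll descend in two stages.

Request:
servo_tool --motion '[[[0, -0.002, -0.08, 0, 0, 0, 0], [0, -0.002, -0.16, 0, 0, 0, 0], [0, -0.002, -0.2, 0, 0, 0, 0], [0, -0.002, -0.2, 0, 0, 0, 0]]]'

```text
clock: 2.05
eef_pos: [546.1, -82.6, 103.0]
eef_rot: [-3.141, 0.005, -0.002]
wrist_force: [0.5, -0.0, -0.2]
finger_gap: 94.7
finger_force: 0.0
```

Request:
servo_tool --motion '[[[0.008, 0.008, -0.06, 0, 0, 0, 0], [0.008, 0.008, -0.11, 0, 0, 0, 0], [0.008, 0.008, -0.14, 0, 0, 0, 0], [0.008, 0.008, -0.152, 0, 0, 0, 0], [0.008, 0.008, -0.152, 0, 0, 0, 0]]]'

```text
clock: 2.55
eef_pos: [552.0, -78.3, 29.9]
eef_rot: [3.142, -0.0, -0.001]
wrist_force: [0.3, -0.4, -0.9]
finger_gap: 93.9
finger_force: 0.0
```

Request:
servo_tool --motion '[[[0, 0, 0, 0, 0, 0, 0.3], [0, 0, 0, 0, 0, 0, 0.6], [0, 0, 0, 0, 0, 0, 0.6], [0, 0, 0, 0, 0, 0, 0.6], [0, 0, 0, 0, 0, 0, 0.6], [0, 0, 0, 0, 0, 0, 0.6], [0, 0, 0, 0, 0, 0, 0.6], [0, 0, 0, 0, 0, 0, 0.6]]]'

```text
clock: 3.35
eef_pos: [551.8, -78.0, 29.5]
eef_rot: [-3.142, -0.0, -0.0]
wrist_force: [0.3, 1.0, 1.2]
finger_gap: 49.8
finger_force: 20.0
```

Request:
servo_tool --motion '[[[0, 0, 0.015, 0, 0, 0, 0.6], [0, 0, 0.05, 0, 0, 0, 0.6], [0, 0, 0.1, 0, 0, 0, 0.6], [0, 0, 0.14, 0, 0, 0, 0.6], [0, 0, 0.16, 0, 0, 0, 0.6], [0, 0, 0.16, 0, 0, 0, 0.6], [0, 0, 0.16, 0, 0, 0, 0.6], [0, 0, 0.16, 0, 0, 0, 0.6], [0, 0, 0.16, 0, 0, 0, 0.6]]]'

```text
clock: 4.25
eef_pos: [551.4, -77.9, 108.6]
eef_rot: [-3.141, 0.001, -0.0]
wrist_force: [-0.6, 0.5, 0.0]
finger_gap: 49.8
finger_force: 20.0
```

```bash
cat > weigh.py <<'E'
from h import *
W=[];M=[]
for i in range(8):
    s=manip.read_state();W.append(s["wrist_force"]);M.append(s["moment"]);c=cam("wrist")
print(s["eef_pos"],s["finger_gap"],s["clock"]);print(np.round(W,2),np.mean(W,0))
E
python3 weigh.py
```

```text
[551.79901966 -77.97172697 109.38724645] 49.671243435885515 4.6
[[-0.58  0.48  0.01]
 [ 0.1  -0.51 -0.83]
 [ 0.09  0.32 -0.05]
 [-0.62 -0.15 -0.39]
 [ 0.44 -0.14 -0.43]
 [ 0.48 -0.09 -1.23]
 [ 0.27 -0.38 -0.84]
 [ 0.28 -0.56 -1.99]] [ 0.05809047 -0.12861759 -0.71981801]
```

About 0.7 N, so tin B looks empty and goes to the round tray. I'll weigh it again on hover.

Request:
servo_tool --motion '[[[-0.01, -0.05, 0, 0, 0, 0, 0.6], [-0.024, -0.14, 0, 0, 0, 0, 0.6], [-0.038, -0.22, 0, 0, 0, 0, 0.6], [-0.052, -0.3, 0, 0, 0, 0, 0.6], [-0.065, -0.38, 0, 0, 0, 0, 0.6], [-0.073, -0.425, 0, 0, 0, 0, 0.6], [-0.076, -0.444, 0, 0, 0, 0, 0.6], [-0.076, -0.444, 0, 0, 0, 0, 0.6], [-0.076, -0.444, 0, 0, 0, 0, 0.6], [-0.076, -0.444, 0, 0, 0, 0, 0.6]]]'

```text
clock: 5.65
eef_pos: [514.2, -298.7, 109.5]
eef_rot: [-3.141, 0.0, 0.001]
wrist_force: [0.4, 0.4, -0.4]
finger_gap: 50.0
finger_force: 20.0
```

```bash
python3 weigh.py; python3 look.py w2
```

```text
[ 513.91262204 -299.7766324   109.52265257] 49.62809845694049 6.0
[[ 0.37  0.41 -0.39]
 [-1.29  0.34 -0.82]
 [ 0.51 -0.03 -0.66]
 [ 0.39  0.2  -0.1 ]
 [ 0.67  0.44 -0.95]
 [ 0.37  0.37 -1.07]
 [ 0.25 -0.12 -0.26]
 [ 0.43 -0.77 -0.66]] [ 0.21201669  0.10457834 -0.61433507]
[ 513.88352301 -299.85436983  109.49636298] [ 3.14153960e+00 -5.43281172e-05 -3.09444851e-05] [ 0.7471229  -0.73960653 -1.06587893]
[614 295  26  26 371] [ 430.  -581.3   59.3] [ 414. -596.   55.] [ 439. -567.   62.]
[[-1.00000e-03 -9.59000e-01 -2.84000e-01  5.95747e+02]
 [-1.00000e+00  1.00000e-03  0.00000e+00 -2.99532e+02]
 [-0.00000e+00  2.84000e-01 -9.59000e-01  2.88769e+02]
 [ 0.00000e+00  0.00000e+00  0.00000e+00  1.00000e+00]]
```

View pics/w2.png

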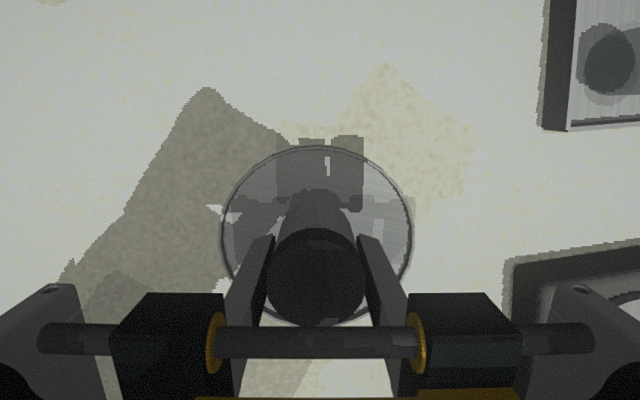

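The view shows the tin held at (318,260), centred across the round tray whose rim spans columns 222–412, and the weight is confirmed empty. Now I'll lower it gently.

Request:
servo_tool --motion '[[[0, 0, -0.03, 0, 0, 0, 0.6], [0, 0, -0.07, 0, 0, 0, 0.6], [0, 0, -0.11, 0, 0, 0, 0.6], [0, 0, -0.135, 0, 0, 0, 0.6], [0, 0, -0.144, 0, 0, 0, 0.6], [0, 0, -0.148, 0, 0, 0, 0.6], [0, 0, -0.15, 0, 0, 0, 0.6], [0, 0, -0.152, 0, 0, 0, 0.6], [0, 0, -0.152, 0, 0, 0, 0.6], [0, 0, -0.152, 0, 0, 0, 0.6]]]'

```text
clock: 7.1
eef_pos: [513.9, -300.1, 33.8]
eef_rot: [3.141, -0.0, -0.0]
wrist_force: [0.6, -0.2, -0.0]
finger_gap: 50.0
finger_force: 20.0
```

Request:
servo_tool --motion '[[[0, 0, -0.001, 0, 0, 0, 0.6], [0, 0, -0.002, 0, 0, 0, 0.6], [0, 0, -0.002, 0, 0, 0, 0.6], [0, 0, -0.002, 0, 0, 0, 0.6]]]'

```text
clock: 7.5
eef_pos: [513.9, -300.0, 32.6]
eef_rot: [3.141, -0.0, -0.0]
wrist_force: [0.7, 0.5, 0.1]
finger_gap: 49.8
finger_force: 20.0
```

Request:
servo_tool --motion '[[[0, 0, -0.001, 0, 0, 0, 0.6], [0, 0, -0.001, 0, 0, 0, 0.6], [0, 0, -0.001, 0, 0, 0, 0.6]]]'

```text
clock: 7.8
eef_pos: [513.9, -300.0, 32.5]
eef_rot: [3.141, -0.0, -0.0]
wrist_force: [-2.6, 1.4, 6.3]
finger_gap: 49.7
finger_force: 20.0
```

Contact is made at 6 N upward. I'll open, then rise.

Request:
servo_tool --motion '[[[0, 0, 0, 0, 0, 0, 0.4], [0, 0, 0, 0, 0, 0, 0.2], [0, 0, 0, 0, 0, 0, 0], [0, 0, 0, 0, 0, 0, 0], [0, 0, 0, 0, 0, 0, 0], [0, 0, 0, 0, 0, 0, 0], [0, 0, 0.08, 0, 0, 0, 0], [0, 0, 0.16, 0, 0, 0, 0], [0, 0, 0.22, 0, 0, 0, 0], [0, 0, 0.26, 0, 0, 0, 0]]]'

```text
clock: 8.8
eef_pos: [514.2, -300.3, 164.6]
eef_rot: [3.14, -0.002, -0.0]
wrist_force: [-0.5, -0.4, -0.2]
finger_gap: 94.1
finger_force: 0.0
```

Request:
servo_tool --motion '[[[-0.01, 0.08, 0, 0, 0, 0, 0], [-0.02, 0.17, 0, 0, 0, 0, 0], [-0.03, 0.26, 0, 0, 0, 0, 0], [-0.042, 0.35, 0, 0, 0, 0, 0], [-0.053, 0.44, 0, 0, 0, 0, 0], [-0.064, 0.53, 0, 0, 0, 0, 0], [-0.074, 0.62, 0, 0, 0, 0, 0], [-0.084, 0.71, 0, 0, 0, 0, 0], [-0.094, 0.77, 0, 0, 0, 0, 0], [-0.094, 0.788, 0, 0, 0, 0, 0]]]'

```text
clock: 9.8
eef_pos: [466.2, 96.3, 162.1]
eef_rot: [-3.141, -0.0, 0.003]
wrist_force: [0.4, -0.7, -0.7]
finger_gap: 94.1
finger_force: 0.0
```

Request:
servo_tool --motion '[[[0, 0, 0, 0, 0, 0, 0], [0, 0, 0, 0, 0, 0, 0], [0, 0, 0, 0, 0, 0, 0]]]'

```text
clock: 10.1
eef_pos: [467.1, 92.8, 161.9]
eef_rot: [3.141, 0.0, -0.002]
wrist_force: [-0.0, -0.3, -0.9]
finger_gap: 94.4
finger_force: 0.0
```

```bash
python3 look.py w3
```

```text
[467.05201505  92.81879058 161.90498092] [ 3.14144641e+00  7.70966875e-05 -1.77276015e-03] [-0.02307246 -0.33217031 -0.93478826]
[ 283  177   56   58 2497] [464.3  97.2  70.1] [437.  73.  55.] [488. 123.  73.]
cap 311.0 205.5 28.692432403564453 [[464.7  97.2  70. ]]
[[-3.00000e-03 -9.59000e-01 -2.84000e-01  5.48961e+02]
 [-1.00000e+00  3.00000e-03  1.00000e-03  9.30120e+01]
 [ 0.00000e+00  2.84000e-01 -9.59000e-01  3.41181e+02]
 [ 0.00000e+00  0.00000e+00  0.00000e+00  1.00000e+00]]
```

Request:
servo_tool --motion '[[[-0.005, 0.008, -0.06, 0, 0, 0, 0], [-0.005, 0.008, -0.13, 0, 0, 0, 0], [-0.005, 0.008, -0.19, 0, 0, 0, 0], [-0.005, 0.008, -0.23, 0, 0, 0, 0], [-0.005, 0.008, -0.255, 0, 0, 0, 0], [-0.005, 0.008, -0.264, 0, 0, 0, 0], [-0.005, 0.008, -0.264, 0, 0, 0, 0], [-0.005, 0.008, -0.264, 0, 0, 0, 0]]]'

```text
clock: 10.95
eef_pos: [464.9, 98.0, 30.8]
eef_rot: [-3.141, -0.001, -0.0]
wrist_force: [-0.6, 0.9, -0.2]
finger_gap: 94.0
finger_force: 0.0
```

Request:
servo_tool --motion '[[[0, 0, 0, 0, 0, 0, 0.3], [0, 0, 0, 0, 0, 0, 0.6], [0, 0, 0, 0, 0, 0, 0.6], [0, 0, 0, 0, 0, 0, 0.6], [0, 0, 0, 0, 0, 0, 0.6], [0, 0, 0, 0, 0, 0, 0.6], [0, 0, 0, 0, 0, 0, 0.6], [0, 0, 0, 0, 0, 0, 0.6]]]'

```text
clock: 11.75
eef_pos: [464.3, 98.0, 30.0]
eef_rot: [3.141, 0.0, -0.0]
wrist_force: [-1.3, -1.5, 0.8]
finger_gap: 50.2
finger_force: 20.0
```

Request:
servo_tool --motion '[[[0, 0, 0.015, 0, 0, 0, 0.6], [0, 0, 0.05, 0, 0, 0, 0.6], [0, 0, 0.1, 0, 0, 0, 0.6], [0, 0, 0.14, 0, 0, 0, 0.6], [0, 0, 0.16, 0, 0, 0, 0.6], [0, 0, 0.16, 0, 0, 0, 0.6], [0, 0, 0.16, 0, 0, 0, 0.6], [0, 0, 0.16, 0, 0, 0, 0.6], [0, 0, 0.16, 0, 0, 0, 0.6]]]'

```text
clock: 12.65
eef_pos: [463.9, 98.0, 109.1]
eef_rot: [3.141, 0.001, -0.0]
wrist_force: [-0.4, 0.2, -3.8]
finger_gap: 49.8
finger_force: 20.0
```

```bash
python3 weigh.py
python3 - <<'E'
from h import *
P=np.load("top.npy");Q=np.load("scene.npy")
for p in(P,Q):
    m=(p[...,2]>8)&(p[...,2]<18)&(p[...,0]>330)&(p[...,0]<590)&(p[...,1]>190)&(p[...,1]<390)
    print(cv2.minAreaRect(p[m][:,:2].astype(np.float32)))
E
```

```text
[464.30121864  98.02855801 109.8866252 ] 49.6430299926319 13.0
[[-0.43  0.21 -3.78]
 [ 0.54 -0.96 -4.24]
 [-0.19 -0.18 -3.8 ]
 [-0.25  0.12 -4.2 ]
 [ 0.74  0.5  -2.83]
 [ 0.13 -0.39 -4.02]
 [ 0.06 -0.   -3.39]
 [ 0.24  0.02 -3.59]] [ 0.10558901 -0.08605263 -3.73059271]
((463.1647033691406, 287.56951904296875), (141.49549865722656, 200.0361785888672), 79.34786987304688)
((465.7451171875, 288.89111328125), (140.64500427246094, 203.72706604003906), 80.09650421142578)
```

At 3.7 N, tin A is full. It goes to the rectangular tray's centre at (464,288).

Request:
servo_tool --motion '[[[0, 0.03, 0, 0, 0, 0, 0.6], [0, 0.09, 0, 0, 0, 0, 0.6], [0, 0.16, 0, 0, 0, 0, 0.6], [0, 0.23, 0, 0, 0, 0, 0.6], [0, 0.3, 0, 0, 0, 0, 0.6], [0, 0.35, 0, 0, 0, 0, 0.6], [0, 0.375, 0, 0, 0, 0, 0.6], [0, 0.38, 0, 0, 0, 0, 0.6], [0, 0.38, 0, 0, 0, 0, 0.6], [0, 0.38, 0, 0, 0, 0, 0.6]]]'

```text
clock: 14.05
eef_pos: [464.5, 287.0, 110.0]
eef_rot: [3.141, 0.0, -0.001]
wrist_force: [0.1, 0.2, -2.8]
finger_gap: 49.8
finger_force: 20.0
```

Request:
servo_tool --motion '[[[0, 0, -0.03, 0, 0, 0, 0.6], [0, 0, -0.07, 0, 0, 0, 0.6], [0, 0, -0.11, 0, 0, 0, 0.6], [0, 0, -0.135, 0, 0, 0, 0.6], [0, 0, -0.144, 0, 0, 0, 0.6], [0, 0, -0.148, 0, 0, 0, 0.6], [0, 0, -0.15, 0, 0, 0, 0.6], [0, 0, -0.151, 0, 0, 0, 0.6], [0, 0, -0.151, 0, 0, 0, 0.6], [0, 0, -0.151, 0, 0, 0, 0.6]]]'

```text
clock: 15.05
eef_pos: [464.4, 288.1, 34.8]
eef_rot: [-3.141, -0.0, -0.0]
wrist_force: [-0.3, 0.4, -3.4]
finger_gap: 49.4
finger_force: 20.0
```

Request:
servo_tool --motion '[[[0, 0, -0.001, 0, 0, 0, 0.6], [0, 0, -0.002, 0, 0, 0, 0.6], [0, 0, -0.002, 0, 0, 0, 0.6], [0, 0, -0.002, 0, 0, 0, 0.6]]]'

```text
clock: 15.45
eef_pos: [464.3, 288.0, 33.4]
eef_rot: [3.142, 0.0, -0.0]
wrist_force: [-0.7, -1.2, -4.0]
finger_gap: 49.7
finger_force: 20.0
```

Request:
servo_tool --motion '[[[0, 0, -0.001, 0, 0, 0, 0.6], [0, 0, -0.001, 0, 0, 0, 0.6], [0, 0, -0.001, 0, 0, 0, 0.6]]]'

```text
clock: 15.75
eef_pos: [464.4, 288.1, 33.0]
eef_rot: [-3.142, -0.0, -0.0]
wrist_force: [-0.3, 0.4, -2.7]
finger_gap: 50.1
finger_force: 20.0
```

Request:
servo_tool --motion '[[[0, 0, -0.0005, 0, 0, 0, 0.6], [0, 0, -0.001, 0, 0, 0, 0.6], [0, 0, -0.001, 0, 0, 0, 0.6]]]'

```text
clock: 16.05
eef_pos: [464.4, 288.1, 33.0]
eef_rot: [-3.141, -0.0, -0.0]
wrist_force: [-2.8, -2.7, 5.0]
finger_gap: 49.8
finger_force: 20.0
```

It is in contact. I'll release, rise and check both tins.

Request:
servo_tool --motion '[[[0, 0, 0, 0, 0, 0, 0.4], [0, 0, 0, 0, 0, 0, 0.2], [0, 0, 0, 0, 0, 0, 0], [0, 0, 0, 0, 0, 0, 0], [0, 0, 0, 0, 0, 0, 0], [0, 0, 0, 0, 0, 0, 0], [0, 0, 0.08, 0, 0, 0, 0], [0, 0, 0.16, 0, 0, 0, 0], [0, 0, 0.24, 0, 0, 0, 0], [0, 0, 0.32, 0, 0, 0, 0]]]'

```text
clock: 17.05
eef_pos: [464.1, 287.9, 194.2]
eef_rot: [-3.142, -0.0, -0.0]
wrist_force: [0.6, -0.3, -0.5]
finger_gap: 93.7
finger_force: 0.0
```

Request:
servo_tool --motion '[[[0, 0, 0, 0, 0, 0, 0], [0, 0, 0, 0, 0, 0, 0], [0, 0, 0, 0, 0, 0, 0], [0, 0, 0, 0, 0, 0, 0]]]'

```text
clock: 17.45
eef_pos: [463.9, 287.8, 191.0]
eef_rot: [3.14, 0.002, -0.0]
wrist_force: [0.2, -0.3, 0.3]
finger_gap: 93.9
finger_force: 0.0
```

Run:
```python
from h import *
c=cam("scene");cv2.imwrite("pics/end.png",c["frame"][:,:,::-1])
P=cloud(c);z=P[...,2]
m=((z>58)&(z<85)&(c["range_z"]>0)&(P[...,0]>350)&(P[...,0]<600)&(abs(P[...,1])<400)).astype(np.uint8)
k,l,st,ce=cv2.connectedComponentsWithStats(m)
for i in range(1,k):
    if st[i,4]>60: q=P[l==i];print(st[i],q.mean(0).round(),q.min(0).round(),q.max(0).round())
```

```text
[184 143  25  21 404] [ 518. -297.   70.] [ 489. -325.   58.] [ 541. -274.   75.]
[461 199  30  26 574] [471. 287.  71.] [438. 262.  58.] [492. 313.  76.]
```

View pics/end.png

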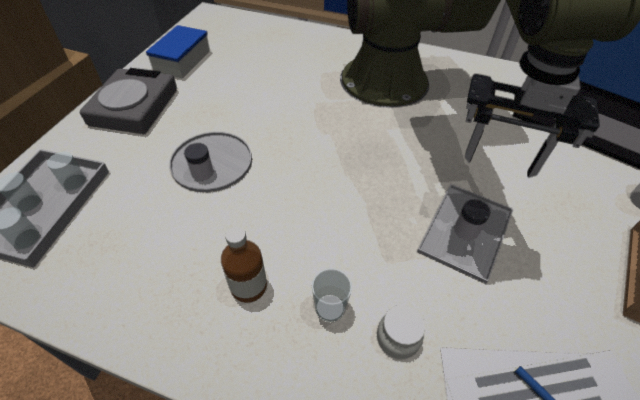

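The final view shows tin B upright in the round tray at (200,162) and tin A upright in the rectangular tray at (472,220), with the gripper clear of both.

```bash
python3 -c "from cell import manip; print(manip.sign_off())"
```

```text
the job is handed in; nothing more can be done
None
```

I handed in the job at about 17.5 s: tin A weighed about 3.7 N (full) and stands upright in the rectangular tray, and tin B weighed about 0.7 N (empty) and stands upright in the round tray.

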